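# Clamp a device shell and lay a straightedge along its edge

## Task

The aluminium device shell in the repair fixture is to be checked for a bent edge. Push the fixture's sliding jaw along until its spring latch snaps in and the shell is home against the end stop, then lay the longer of the two straightedges flat on the fixture plate with its working edge (the side away from the grip) flush along the whole of the shell's free long edge. Let go of it there and leave the other things on the bench where they are.

Things in the scene. Friction and masses are not known exactly. Their poses are not given: they have to be found in the camera images.
- fixture: Grey clamping fixture on the mat (mat top z = 0.002). Origin on the plate's underside; plate 8 mm thick, x -95 to 95, y -165 to 115 mm. On it, 16 mm high: a dark fence on the far side (face x = 70) and an end stop (x -5 to 55, face y = 100); a latch housing 20 mm high at x 79 to 93, y -106 to -72. The plate from x = -95 to the shell is empty.
- carriage (a joint): Slide of the jaw along the fixture's +y, in m: 0 fully open, 0.045 fully home. Friction about 1 N; from about 0.031 a sprung roller resists (about 9 N at most), the crest is at 0.039, beyond it the spring snaps the jaw home and keeps it there.
- tab (a point): Centre of the upright dark steel tab on the jaw carriage, 46 mm above the plate's top; axes as the fixture's. Tab 12 mm thick (y), 45 wide (x), 20 to 62 mm above the plate; pinch it from above or push it to +y. Carriage under it 50 (x) x 40 (y) x 20 mm high, its jaw face 28 mm ahead (+y) of the tab's centre. Home, the tab is at fixture x 25, y -89 mm.
- shell: Loose aluminium device shell, inside up on the plate between jaw and end stop, 100 (x) x 160 (y) x 14 mm high, 0.22 kg. Origin: centre of its underside; axes nearly the fixture's. Its free long edge is its face at x = -50 mm. Home against the end stop its origin is at fixture y = 20 mm (clamped 19 to 20); it starts 5 to 20 mm short.
- shell_edge (a point): Midpoint of the lower rim of the shell's free long edge (its x = -50 mm), the edge the straightedge is laid against; axes as the shell's.
- straightedge: The longer straightedge, loose, on the mat at the left or the right of the fixture: steel blade 45 (x) x 200 (y) x 6 mm thick, 0.42 kg; origin at the centre of its underside; the working edge is the long face at its x = +22.5 mm. On it stands a dark wooden grip block 18 (x) x 60 (y) mm, from 6 to 46 mm above the blade's underside, centred at x = -10 mm.
- grip (a point): Centre of the longer straightedge's grip block in plan, 34 mm above the blade's underside (12 mm below the block's top); axes as the straightedge's.
- edge_left (a point): End of the working edge at the underside of the blade, at the straightedge's (22.5, +100, 0) mm.
- edge_right (a point): Other end of the working edge, at the straightedge's (22.5, -100, 0) mm.
- short_straightedge: The shorter straightedge, same shape but 110 mm long with a 40 mm grip; on the other side of the fixture; not used. Origin: centre of its underside.
- multimeter: Black multimeter 150 x 75 x 43 mm beyond the fixture; bystander. Origin under its centre.
- spool: Solder spool, 60 mm diameter, 54 mm high, between the robot and the fixture, on the right; bystander. Origin under its centre.
- screw_tray: Open metal tray 80 x 150 x 22 mm beyond the fixture; bystander. Origin under its centre.
- flux_bottle: Small bottle, 40 mm diameter, 100 mm high, beyond on the right; bystander. Origin under its centre.
- screwdriver: Screwdriver 170 mm long lying between the robot and the fixture, on the left; bystander.
- parts_case: Small clear case 70 x 50 x 28 mm beyond on the left; bystander. Origin under its centre.

How it is judged:
By the outcome, as a careful person would: the job done as asked, in the order asked, and still so for the second after the job is handed in, with the robot touching nothing.
It also fails if it takes over 53 s, if anything falls off the work surface, if the arm or the gripper's body presses on something with over 40 N, if the wrist force passes 120 N, or if a joint passes its speed limit or range.

## Robot

A 6-joint arm with a two-finger parallel gripper is mounted at the origin on the work surface. World frame = base frame: x ahead of the robot, y to its left, z up, the work surface at z = 0. Lengths are in m, angles in rad, forces in N, time in s.
With the tool pointing down it reaches from about 0.325 to 1 m from the base axis. Payload 5.1 kg.
Tool frame: the origin (TCP) lies midway between the tips of the shut fingers; the grasp point (between the pads) lies 19 mm behind it; x points along the fingers, y is the direction in which the jaws open and shut, and the axes are right-handed (so a half turn about x gives the same grasp; the last joint's range is limited). The gripper opens to 85 mm and grips with 20 to 120 N. Pads are 22 mm wide; open, the fingers measure 114 mm over their backs; the gripper's body (76 mm by 85 mm) begins 54 mm behind the grasp point. The pads swing forward as they close: fully open they stand 13 mm farther back than shut.
Start: joints at [-1.333, 0.124, 1.65, -0, 1.367, -0.083], TCP at [0.205, -0.617, 0.231] pointing down, gripper open.
Joint ranges: [-2.61, 2.61], [-1.02, 2.33], [0.03, 2.71], [-1.35, 4.49], [0.32, 2.68], [-2.91, 2.91]. Speed limits (rad/s): [2.57, 2.57, 3.14, 3.14, 3.14, 3.14].

## Interface

Orientations are given as a 3x3 rotation matrix whose columns are the frame's x, y, z axes.
In Python, from plant import ctrl gives the robot as it stands.
- The arm moves only by the tool move_arm, never from a script. Its argument "series" is one flat list of numbers, 5 for each row, row after row: the shift along the tool's x, y, z in cm, then the turn about the tool's x in rad, then the gripper command: -1 is fully open, 1 is shut, values between are in proportion. A call has 1 to 10 rows; each row shifts and turns the pose as measured when the row begins, along the tool's axes as they then stand; what a row does not reach is not made up. A row lasts 1/10 s, in which the tool goes at most 50 mm and 8.59 degrees, less where a joint would pass 70% of its speed; a pose out of reach is approached as far as the arm can. A call is refused whole if a number of a shift passes 5 or a number of a turn 0.15, either way. A call with a gripper value outside its range is refused whole. The fingers move at their own pace and stop on an object; "squeeze" is the grip in N (left out, the last holds). Time passes only in rows, so rows that do not move let the fingers close. It gives the time, the measured TCP pose, the force and the opening at its end, in the units of the state.
- ctrl.state(): the state, without advancing time (a new reading comes with each control period).
- ctrl.capture(name): name is "scene" or "top" or "wrist"; returns a dict with "frame" (420x560x3 uint8, red, green, blue), "z_map" (420x560 float32, m along the optical axis (not along the pixel's ray), 0 where there is no reading), "vfov" (degrees; the focal length in pixels is half the picture's height over the tangent of half this angle, whatever the lens; pixels are square), "cx", "cy" (the principal point, pixels), "eye" and "orientation" of the camera in the world; the wrist camera has in their place "T_tool_cam" (4x4, takes a point from camera to tool coordinates, whose origin is the TCP and whose axes are the tool frame's). Camera axes: x right, y down, z forward; pixel columns grow to the right and rows downward; lengths in m; the calibration is good to about 2 mm. A picture is of the moment at which its call begins: read the wrist's pose just before it.
- ctrl.job_done(): hands the job in, once; it reports no verdict.
The state is a dict: "t": time; "joints": joint angles; "joint_velocities": joint speeds; "effort": joint torques, N m; "position": TCP position; "orientation": TCP orientation; "contact_force": force on the tool from outside, world axes, zero at the start; "torque": the same for the moment, N m; "width": finger opening in m.
Only numpy, scipy, OpenCV 4.12 (cv2) and the standard library are available. Lean on these libraries where they do the work, as an engineer would, in place of code of your own. Each camera call takes 0.05 s, during which the arm holds its last target. There are 200 camera calls.

## Working session

There is one attempt and no reset: what is moved stays moved. The work goes in short steps, Python scripts to look and compute and a tool call to move; the robot and the scene stay as the last step left them, time stands still between calls to the robot, and variables do not carry over. Pictures are saved under pics/ and viewed, about 8 in all and at most 12, crops included, and the job is handed in when it is done.

Besides the shell and the picture viewer there is one more tool, called after ">>>" by a JSON object that holds its "fn" and its "kwargs", one argument or row to a line. move_arm: Moves the arm, as the interface text tells. Its arguments: {"type":"object","properties":{"series":{"type":"array"},"squeeze":{"type":"number"}},"required":["series"]}

```bash
mkdir -p pics; ls
cat > h.py <<'E'
import numpy as np, cv2
from plant import ctrl
def cap(n):
    s=ctrl.state(); c=ctrl.capture(n)
    if n=="wrist":
        T=np.eye(4);T[:3,:3]=s["orientation"];T[:3,3]=s["position"]
        W=T@np.array(c["T_tool_cam"])
    else:
        W=np.eye(4);W[:3,:3]=c["orientation"];W[:3,3]=c["eye"]
    c["W"]=W; c["f"]=c["frame"].shape[0]/2/np.tan(np.radians(c["vfov"])/2)
    return c
def save(c,name):
    cv2.imwrite("pics/"+name,c["frame"][:,:,::-1])
    np.savez("pics/"+name[:-4],frame=c["frame"],z=c["z_map"],W=c["W"],f=c["f"],cx=c["cx"],cy=c["cy"])
def ld(name): return np.load("pics/"+name+".npz")
def cloud(c):
    z=c["z"];v,u=np.mgrid[:z.shape[0],:z.shape[1]]
    P=np.stack([(u-c["cx"])/c["f"]*z,(v-c["cy"])/c["f"]*z,z],-1)
    return P@c["W"][:3,:3].T+c["W"][:3,3]
def ray(c,u,v,h):
    "pixel -> world at height h"
    d=c["W"][:3,:3]@np.array([(u-c["cx"])/c["f"],(v-c["cy"])/c["f"],1]);o=c["W"][:3,3]
    return o+d*(h-o[2])/d[2]
E
python3 - <<'E'
from h import *
for n in ["top","scene"]:
    c=cap(n);save(c,n+"0.png");print(n,c["W"].round(3),c["f"],c["cx"],c["cy"])
s=ctrl.state();print(s)
E
```

```text
pics
top [[-6.000e-03 -9.870e-01  1.640e-01  4.000e-01]
 [-1.000e+00  1.000e-03 -2.700e-02  2.300e-02]
 [ 2.700e-02 -1.640e-01 -9.860e-01  1.184e+00]
 [ 0.000e+00  0.000e+00  0.000e+00  1.000e+00]] 442.7917886699005 278.51262020646533 199.0369438649641
scene [[ 0.082  0.549 -0.832  1.73 ]
 [ 0.996 -0.031  0.078 -0.104]
 [ 0.017 -0.835 -0.55   0.843]
 [ 0.     0.     0.     1.   ]] 500.9619651716798 283.5083082820093 223.46900719220807
{'t': 0.1, 'joints': array([-1.33261013e+00,  1.24452112e-01,  1.65157235e+00, -2.83418778e-05,
        1.36745564e+00, -8.26431943e-02]), 'joint_velocities': array([ 0.00103024, -0.00116755, -0.001398  ,  0.00036657, -0.00162614,
        0.00090845]), 'effort': array([-2.27478113e-04, -4.24932504e+01, -3.66653430e+01, -1.91988515e-04,
        3.96238276e-03,  3.42855850e-07]), 'position': array([ 0.20478703, -0.61631249,  0.23014737]), 'orientation': array([[-4.72300806e-04,  3.15358756e-01, -9.48972409e-01],
       [ 1.82761654e-03, -9.48970657e-01, -3.15359083e-01],
       [-9.99998218e-01, -1.88330201e-03, -1.28155270e-04]]), 'contact_force': array([0.53287742, 0.17178106, 0.21224031]), 'torque': array([ 0.01522117, -0.000738  , -0.0258477 ]), 'width': 0.08495379142217875}
```

View pics/top0.png

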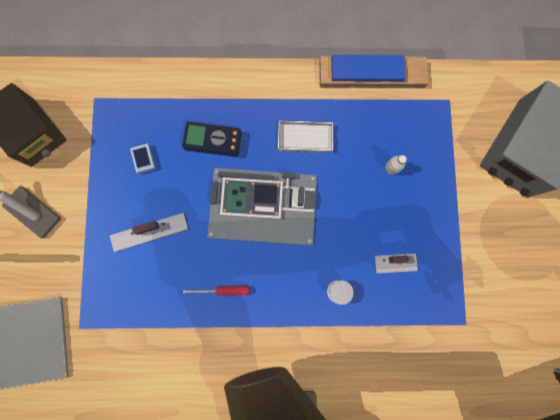

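View pics/scene0.png

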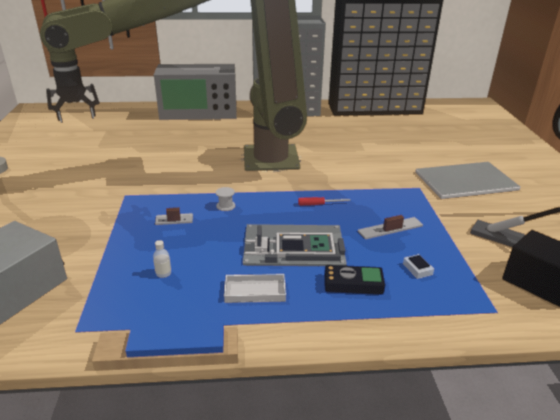

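Run:
```python
from h import *
c=ld("top0");f=c["frame"][:,:,::-1]
a=cv2.resize(f[160:260,100:330],None,fx=3.4,fy=3.4,interpolation=cv2.INTER_CUBIC)
cv2.imwrite("pics/crop1.png",a)
for u,v,h in [(210,170,.01),(317,176,.01),(315,244,.01),(208,238,.01),(111,241,.008),(186,222,.008),(147,228,.04),(300,196,.05)]:print(u,v,ray(c,u,v,h).round(4),cloud(c)[v,u].round(4))
```

```text
210 170 [0.6745 0.1758 0.01  ] [0.6757 0.1765 0.0048]
317 176 [ 0.6579 -0.1143  0.01  ] [ 0.6595 -0.1152  0.0025]
315 244 [ 0.4736 -0.1053  0.01  ] [ 0.4738 -0.1056  0.0066]
208 238 [0.4906 0.1775 0.01  ] [0.491  0.1782 0.0048]
111 241 [0.4838 0.4313 0.008 ] [0.4837 0.4304 0.0106]
186 222 [0.5334 0.2369 0.008 ] [0.5338 0.2374 0.0048]
147 228 [0.5146 0.3304 0.04  ] [0.5134 0.3273 0.0514]
300 196 [ 0.5958 -0.0642  0.05  ] [ 0.5915 -0.0622  0.075 ]
```

View pics/crop1.png

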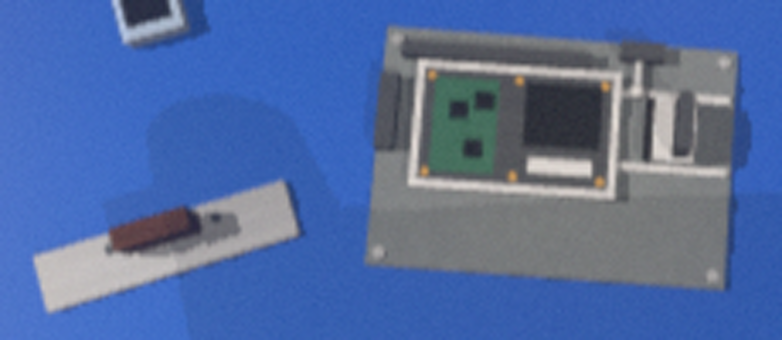

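>>> {"fn": "move_arm", "kwargs": {
  "series": [0,-3,-3.7,0,-1,0,-3,-3.7,0,-1,0,-3,-3.7,0,-1,0,-3,-3.7,0,-1,0,-3,-3.7,0,-1,0,-3,-3.7,0,-1,0,-3,-3.7,0,-1,0,-3,-3.7,0,-1,0,-3,-3.7,0,-1,0,-3,-3.7,0,-1]
}}

```text
t: 1.1
position: [0.466, -0.2033, 0.2252]
orientation: [[-0.004, 0.304, -0.953], [0.008, -0.953, -0.304], [-1.0, -0.009, 0.001]]
contact_force: [0.1, -0.4, 0.1]
width: 0.0854
```

```bash
cat >> h.py <<'E'
def alpha(s=None):
    R=(s or ctrl.state())["orientation"]; return np.arctan2(R[1,1],R[0,1])
def go(x,y,z,a=None):
    "print total tool-axis shift (cm) and turn to reach a world TCP pose (shift first, no turn)"
    s=ctrl.state();d=np.array([x,y,z])-s["position"]
    t=s["orientation"].T@d*100
    print("t",round(s["t"],2),"pos",s["position"].round(4),"alpha",alpha(s).round(4),"q",s["joints"].round(2),"F",s["contact_force"].round(1),"w",round(s["width"],4))
    print("shift cm",t.round(2),"turn",None if a is None else round(-(((a-alpha(s))+np.pi)%(2*np.pi)-np.pi),3))
E
python3 - <<'E'
from h import *
go(.57,-.04,.27,-1.62)
E
```

```text
t 1.1 pos [ 0.466  -0.2033  0.2252] alpha -1.2622 q [-0.52 -0.19  1.96  0.    1.37  0.74] F [ 0.1 -0.4  0.1] w 0.0854
shift cm [ -4.39 -12.44 -14.87] turn 0.358
```

>>> {"fn": "move_arm", "kwargs": {
  "series": [-1,-3.2,-3.8,0,-1,-1,-3.2,-3.8,0,-1,-1,-3.2,-3.8,0,-1,-1,-2.8,-3.4,0,-1,0,0,0,0.12,-1,0,0,0,0.12,-1,0,0,0,0.12,-1,0,0,0,0,-1]
}}

```text
t: 1.9
position: [0.569, -0.0308, 0.2617]
orientation: [[-0.01, -0.053, -0.999], [0.011, -0.999, 0.053], [-1.0, -0.01, 0.01]]
contact_force: [0.2, -0.4, 0.5]
width: 0.0853
```

Run:
```python
from h import *
go(.57,-.04,.27,-1.62)
c=cap("wrist");save(c,"w1.png");print(c["T_tool_cam"],c["f"],c["cx"],c["cy"])
```

```text
t 1.9 pos [ 0.569  -0.0308  0.2617] alpha -1.6237 q [-0.15 -0.06  1.79  0.01  1.43  1.47] F [ 0.2 -0.4  0.5] w 0.0853
shift cm [-0.84  0.91 -0.14] turn -0.004
[[ 1.53474750e-04 -2.59480316e-01  9.65748384e-01 -1.41940414e-01]
 [ 9.99999454e-01  1.03790556e-03  1.19949874e-04  3.26400998e-04]
 [-1.03348025e-03  9.65747839e-01  2.59480333e-01 -6.62839562e-02]
 [ 0.00000000e+00  0.00000000e+00  0.00000000e+00  1.00000000e+00]] 367.09210289067903 279.6068116470463 209.2660158662458
```

View pics/w1.png

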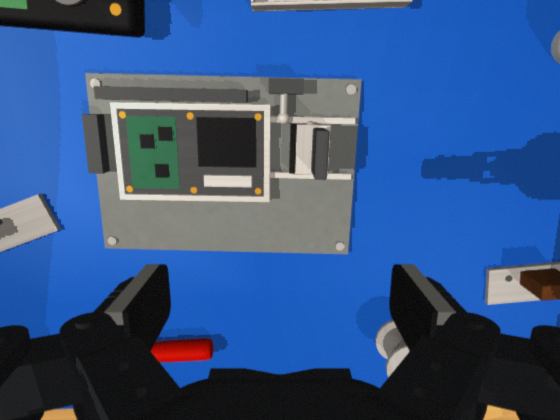

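Run:
```python
from h import *
c=ld("w1");C=cloud(c)
f=[ray(c,u,v,.010)[:2] for u,v in [(86,73),(362,79),(349,254),(104,249)]]  # far-left, far-right, near-right, near-left
m=np.array([[95,115],[95,-165],[-95,-165],[-95,115]])/1000
s_=[ray(c,u,v,.024)[:2] for u,v in [(111,103),(271,106),(269,201),(119,200)]]
ms=np.array([[50,80],[50,-80],[-50,-80],[-50,80]])/1000
def fit(m,w):
    w=np.array(w);a=m-m.mean(0);b=w-w.mean(0)
    th=np.arctan2((a[:,0]*b[:,1]-a[:,1]*b[:,0]).sum(),(a*b).sum())
    R=np.array([[np.cos(th),-np.sin(th)],[np.sin(th),np.cos(th)]]);t=w.mean(0)-R@m.mean(0)
    print("yaw",th,"t",t,"res mm",((m@R.T+t-w)*1000).round(1).tolist());return R,t
R,t=fit(m,f);Rs,ts=fit(ms,s_)
print("shell in fixture mm",(R.T@(ts-t)*1000).round(1))
# tab top: points with z in .065...075
M=(C[...,2]>.06)&(C[...,2]<.08)
M[260:]=False
P=C[M];q=(P[:,:2]-t)@R*1000
v,u=np.where(M);print(len(P),"tab z",np.percentile(P[:,2],[5,50,95]),"x",np.percentile(q[:,0],[2,50,98]),"y",np.percentile(q[:,1],[2,50,98]),u.min(),u.max(),v.min(),v.max())
print(C[225,220],C[150,215], C[140,345])
tab=R@np.array([.025,-.134])+t;print("tab if open",tab, "home",R@np.array([.025,-.089])+t)
```

```text
yaw -0.07338222368198209 t [0.57635737 0.05504863] res mm [[-0.1, 0.8], [-0.2, 0.0], [-0.3, 0.7], [0.6, -1.5]]
yaw -0.06916996680259432 t [0.59421425 0.06001217] res mm [[0.7, 1.0], [0.8, 0.5], [-1.8, -0.4], [0.3, -1.0]]
shell in fixture mm [17.4  6.3]
695 tab z [0.06741876 0.07121835 0.07243246] x [ 4.30095487 26.34614435 46.77293745] y [-127.07034001 -121.00478866 -115.53655667] 313 329 129 179
[0.51178625 0.04175578 0.00964758] [0.59726005 0.03638588 0.02358669] [ 0.59910612 -0.09951437  0.00772972]
tab if open [ 0.5914657  -0.08042365] home [ 0.59476493 -0.03554476]
```

Run:
```python
from h import *
a=-.0733;R=np.array([[np.cos(a),-np.sin(a)],[np.sin(a),np.cos(a)]]);p=R@[.025,-.121]+[.57636,.05505];print(p)
go(p[0],p[1],.14,-1.644)
```

```text
[ 0.59243151 -0.06745595]
t 1.95 pos [ 0.569  -0.0309  0.2616] alpha -1.622 q [-0.15 -0.06  1.79  0.01  1.43  1.47] F [0.2 0.3 0.1] w 0.0851
shift cm [12.1   3.66 -2.66] turn 0.022
```

>>> {"fn": "move_arm", "kwargs": {
  "series": [3,1.2,-0.9,0.022,0,3,1.2,-0.9,0,0,3,1.2,-0.9,0,0,3,0,0,0,0,0,0,0,0,0]
}}

```text
t: 2.45
position: [0.5938, -0.0694, 0.1387]
orientation: [[-0.006, -0.062, -0.998], [0.01, -0.998, 0.062], [-1.0, -0.01, 0.007]]
contact_force: [-1.0, 0.6, -0.1]
width: 0.0427
```

Run:
```python
from h import *
go(.5924,-.0675,.041,-1.644); print(ctrl.state()["orientation"].round(4))
```

```text
t 2.45 pos [ 0.5938 -0.0694  0.1387] alpha -1.6326 q [-0.21  0.09  1.85  0.01  1.21  1.42] F [-1.   0.6 -0.1] w 0.0427
shift cm [ 9.77 -0.09  0.08] turn 0.011
[[-0.0063 -0.0618 -0.9981]
 [ 0.0104 -0.998   0.0617]
 [-0.9999 -0.01    0.0069]]
```

>>> {"fn": "move_arm", "kwargs": {
  "series": [2.5,0,0,0.01,0,2.5,0,0,0,0,2.5,0,0,0,0,2,-0.1,0.1,0,0,0.2,0,0,0,0,0,0,0,0,1,0,0,0,0,1,0,0,0,0,1,0,0,0,0,1],
  "squeeze": 60
}}

```text
t: 3.35
position: [0.5982, -0.0694, 0.0503]
orientation: [[0.007, -0.064, -0.998], [0.008, -0.998, 0.064], [-1.0, -0.008, -0.007]]
contact_force: [1.2, 0.2, -8.3]
width: 0.0107
```

Run:
```python
from h import *
go(.5948,-.0355,.041,-1.644)
```

```text
t 3.35 pos [ 0.5982 -0.0694  0.0503] alpha -1.6349 q [-0.21  0.19  1.9   0.01  1.05  1.42] F [ 1.2  0.2 -8.3] w 0.0107
shift cm [ 0.95 -3.35  0.56] turn 0.009
```

>>> {"fn": "move_arm", "kwargs": {
  "series": [0,0,0,0,0.3,0,0,0,0,0.3,0.6,0,0.3,0,0.3,0.4,0,0.2,0,0.3,0,0,0,0,0.3,0,0,0,0,1,0,0,0,0,1,0,0,0,0,1]
}}

```text
t: 4.15
position: [0.5956, -0.0696, 0.0438]
orientation: [[0.013, -0.064, -0.998], [0.006, -0.998, 0.064], [-1.0, -0.007, -0.013]]
contact_force: [-0.2, 0.9, -0.4]
width: 0.0108
```

Run:
```python
from h import *
go(.5948,-.0355,.041,-1.644)
```

```text
t 4.15 pos [ 0.5956 -0.0696  0.0438] alpha -1.6347 q [-0.21  0.19  1.91  0.01  1.03  1.42] F [-0.2  0.9 -0.4] w 0.0108
shift cm [ 0.3 -3.4  0.3] turn 0.009
```

>>> {"fn": "move_arm", "kwargs": {
  "series": [0,-0.5,0,0,1,0,-0.5,0,0,1,0,-0.5,0,0,1,0,-0.5,0,0,1,0,-0.5,0,0,1,0,-0.5,0,0,1,0,-0.3,0,0,1,0,0,0,0,1]
}}

```text
t: 4.95
position: [0.5979, -0.0367, 0.0438]
orientation: [[0.014, -0.064, -0.998], [0.001, -0.998, 0.064], [-1.0, -0.001, -0.014]]
contact_force: [1.1, 2.3, -1.1]
width: 0.0111
```

Run:
```python
from h import *
go(.5948,-.0365,.041,-1.644)
c=cap("wrist");save(c,"w2.png")
```

```text
t 4.95 pos [ 0.5979 -0.0367  0.0438] alpha -1.6352 q [-0.15  0.19  1.91  0.    1.02  1.48] F [ 1.1  2.3 -1.1] w 0.0111
shift cm [ 0.28 -0.    0.32] turn 0.009
```

>>> {"fn": "move_arm", "kwargs": {
  "series": [0,-0.4,0,0,1,0,-0.4,0,0,1]
}}

```text
t: 5.2
position: [0.5982, -0.0341, 0.0439]
orientation: [[0.013, -0.061, -0.998], [-0.012, -0.998, 0.06], [-1.0, 0.012, -0.013]]
contact_force: [-2.3, -23.1, -1.4]
width: 0.0113
```

>>> {"fn": "move_arm", "kwargs": {
  "series": [0,0.1,0,0,0.2,0,0,0,0,0,0,0,0,0,0,-2,0,0,0,0,-3,0,0,0,0,-4,0,0,0,0,-4,0,2,0,0,-4,0,2,0,0,-4,0,2,0,0,0,0,0,0,0]
}}

```text
t: 6.2
position: [0.5329, -0.0258, 0.2604]
orientation: [[0.008, -0.053, -0.999], [-0.011, -0.999, 0.053], [-1.0, 0.01, -0.009]]
contact_force: [1.1, 0.1, 0.7]
width: 0.0424
```

Run:
```python
from h import *
go(.517,.26,.26,.25)
c=cap("wrist");save(c,"w3.png")
```

```text
t 6.2 pos [ 0.5329 -0.0258  0.2604] alpha -1.6239 q [-0.14 -0.16  1.88 -0.01  1.41  1.48] F [1.1 0.1 0.7] w 0.0424
shift cm [ -0.27 -28.45   3.1 ] turn -1.874
```

View pics/w3.png

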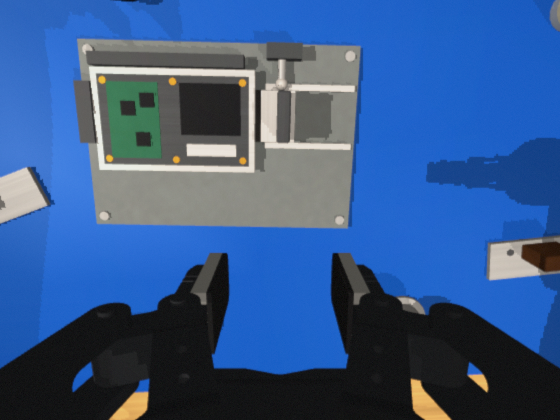

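```bash
cat >> h.py <<'E'
def fit(m,w):
    m=np.array(m,float);w=np.array(w);a=m-m.mean(0);b=w-w.mean(0)
    th=np.arctan2((a[:,0]*b[:,1]-a[:,1]*b[:,0]).sum(),(a*b).sum())
    R=np.array([[np.cos(th),-np.sin(th)],[np.sin(th),np.cos(th)]]);t=w.mean(0)-R@m.mean(0)
    print("yaw",th.round(4),"t",t.round(4),"res mm",((m@R.T+t-w)*1000).round(1).tolist());return R,t
MF=np.array([[95,115],[95,-165],[-95,-165],[-95,115]])/1000
MS=np.array([[50,80],[50,-80],[-50,-80],[-50,80]])/1000
E
python3 - <<'E'
from h import *
c=ld("w3");C=cloud(c)
R,t=fit(MF,[ray(c,u,v,.010)[:2] for u,v in [(78,39),(360,46),(349,228),(97,224)]])
Rs,ts=fit(MS,[ray(c,u,v,.024)[:2] for u,v in [(90,67),(254,70),(254,171),(99,169)]])
print("shell in fixture mm",(R.T@(ts-t)*1000).round(1))
M=(C[...,2]>.06)&(C[...,2]<.08);M[250:]=False
q=(C[M][:,:2]-t)@R*1000;print("tab",np.percentile(q,[2,50,98],axis=0).round(1))
E
```

```text
yaw -0.0719 t [0.5764 0.055 ] res mm [[0.1, 0.9], [0.4, -1.2], [-0.2, 0.6], [-0.3, -0.3]]
yaw -0.0705 t [0.5965 0.0735] res mm [[0.9, 1.3], [0.4, -0.6], [-1.0, -0.4], [-0.3, -0.3]]
shell in fixture mm [18.8 19.9]
tab [[  4.3 -93.6]
 [ 26.  -87.9]
 [ 46.1 -82.2]]
```

>>> {"fn": "move_arm", "kwargs": {
  "series": [0,-3.9,0.4,0,0,0,-3.9,0.4,0,0,0,-3.9,0.4,0,0,0,-3.9,0.4,0,0,0,-3.9,0.4,0,0,0,-3.9,0.4,0,0,0,-3.9,0.4,0,0,0,-3.9,0.4,0,0,0,-3.9,0.4,0,0,0,0,0,-0.14,0]
}}

```text
t: 7.25
position: [0.5102, 0.3415, 0.2366]
orientation: [[-0.015, 0.091, -0.996], [-0.015, -0.996, -0.091], [-1.0, 0.013, 0.016]]
contact_force: [-0.2, -1.3, 0.2]
width: 0.0425
```

>>> {"fn": "move_arm", "kwargs": {
  "series": [0,0,0,-0.145,0,0,0,0,-0.145,0,0,0,0,-0.145,0,0,0,0,-0.145,0,0,0,0,-0.145,0,0,0,0,-0.145,0,0,0,0,-0.145,0,0,0,0,-0.145,0,0,0,0,-0.145,0,0,0,0,-0.145,0]
}}

```text
t: 8.25
position: [0.5024, 0.3451, 0.2124]
orientation: [[-0.045, 0.999, 0.019], [-0.029, 0.017, -0.999], [-0.999, -0.046, 0.028]]
contact_force: [-0.1, -0.6, 0.7]
width: 0.0426
```

Run:
```python
from h import *
go(.517,.33,.26,.25)
```

```text
t 8.25 pos [0.5024 0.3451 0.2124] alpha 0.0174 q [ 0.52  0.08  1.73 -0.    1.38  0.5 ] F [-0.1 -0.6  0.7] w 0.0426
shift cm [-4.78  1.21  1.67] turn -0.233
```

>>> {"fn": "move_arm", "kwargs": {
  "series": [-2.4,0.6,0.8,-0.115,0,-2.4,0.6,0.8,-0.115,0]
}}

```text
t: 8.45
position: [0.5142, 0.331, 0.2515]
orientation: [[-0.059, 0.964, 0.259], [-0.036, 0.257, -0.966], [-0.998, -0.067, 0.019]]
contact_force: [0.4, -0.0, 0.4]
width: 0.0427
```

>>> {"fn": "move_arm", "kwargs": {
  "series": [0,0,0,0,0]
}}

```text
t: 8.55
position: [0.5157, 0.3314, 0.253]
orientation: [[-0.057, 0.964, 0.259], [-0.034, 0.257, -0.966], [-0.998, -0.063, 0.019]]
contact_force: [0.8, 0.8, 0.4]
width: 0.0427
```

>>> {"fn": "move_arm", "kwargs": {
  "series": [0,0,0,0,0,0,0,0,0,0]
}}

```text
t: 8.75
position: [0.5144, 0.3316, 0.249]
orientation: [[-0.061, 0.965, 0.255], [-0.036, 0.253, -0.967], [-0.997, -0.068, 0.019]]
contact_force: [1.2, 1.4, -0.0]
width: 0.0427
```

Run:
```python
from h import *
go(.517,.33,.26,.25)
c=cap("wrist");save(c,"w4.png")
```

```text
t 8.75 pos [0.5144 0.3316 0.249 ] alpha 0.2567 q [ 0.49  0.07  1.68 -0.    1.46  0.23] F [ 1.2  1.4 -0. ] w 0.0427
shift cm [-1.11  0.14  0.24] turn 0.007
```

View pics/w4.png

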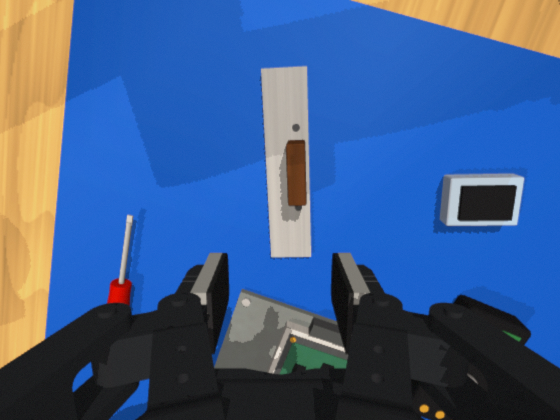

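```bash
cat >> h.py <<'E'
MB=np.array([[22.5,100],[-22.5,100],[-22.5,-100],[22.5,-100]])/1000
E
python3 - <<'E'
from h import *
c=ld("w4");C=cloud(c)
# order: +x+y (left-bottom), -x+y (right-bottom), -x-y (right-top), +x-y(left-top)
R,t=fit(MB,[ray(c,u,v,.008)[:2] for u,v in [(271,257),(311,257),(307,67),(262,69)]])
M=(C[...,2]>.04)&(C[...,2]<.06);M[250:]=False;M[:,:200]=False;M[:,400:]=False
q=(C[M][:,:2]-t)@R*1000;print("grip pts",M.sum(),np.percentile(q,[2,50,98],axis=0).round(1))
g=R@[-.010,0]+t;print("grip",g)
go(g[0],g[1],.030,np.arctan2(R[1,0],R[0,0])+np.pi); print(ctrl.state()["effort"].round(1))
E
```

```text
yaw -2.8437 t [0.5072 0.3309] res mm [[0.1, -0.7], [0.1, -0.2], [0.4, 0.7], [-0.6, 0.2]]
grip pts 1184 [[-17.8 -29.9]
 [ -9.3  -2.2]
 [ -0.8  27.4]]
grip [0.51672714 0.33383991]
t 8.8 pos [0.514  0.3315 0.2484] alpha 0.2571 q [ 0.49  0.07  1.68 -0.    1.46  0.23] F [-0.1  1.1  0. ] w 0.0425
shift cm [21.75  1.84 -0.59] turn -0.041
[ -0.1 -41.5 -38.   -0.    0.2   0. ]
```

>>> {"fn": "move_arm", "kwargs": {
  "series": [3,0.3,-0.1,-0.04,0,3,0.3,-0.1,0,0,3,0.3,-0.1,0,0,3,0.3,-0.1,0,0,3,0.3,-0.1,0,0]
}}

```text
t: 9.3
position: [0.5174, 0.3373, 0.0936]
orientation: [[-0.058, 0.955, 0.292], [-0.034, 0.291, -0.956], [-0.998, -0.065, 0.015]]
contact_force: [0.6, 0.9, 0.8]
width: 0.0428
```

Run:
```python
from h import *
go(.5167,.3338,.018,.298); print(ctrl.state()["orientation"].round(3))
```

```text
t 9.3 pos [0.5174 0.3373 0.0936] alpha 0.2956 q [ 0.49  0.21  1.79 -0.    1.2   0.2 ] F [0.6 0.9 0.8] w 0.0428
shift cm [7.56 0.33 0.2 ] turn -0.002
[[-0.058  0.955  0.292]
 [-0.034  0.291 -0.956]
 [-0.998 -0.065  0.015]]
```

>>> {"fn": "move_arm", "kwargs": {
  "series": [2.5,0.15,0.1,0,0,2.4,0.15,0.1,0,0,1.8,0,0,0,0]
}}

```text
t: 9.6
position: [0.5117, 0.3327, 0.0173]
orientation: [[-0.067, 0.955, 0.29], [-0.038, 0.289, -0.957], [-0.997, -0.075, 0.017]]
contact_force: [0.7, -0.5, 0.2]
width: 0.0428
```

Run:
```python
from h import *
go(.5167,.3338,.020,.298)
```

```text
t 9.6 pos [0.5117 0.3327 0.0173] alpha 0.2935 q [ 0.49  0.3   1.83 -0.    1.08  0.2 ] F [ 0.7 -0.5  0.2] w 0.0428
shift cm [-0.3   0.49  0.04] turn -0.004
```

>>> {"fn": "move_arm", "kwargs": {
  "series": [-0.5,0.45,0,0,0.2,-0.2,0,0,0,1,-0.2,0,0,0,1,-0.2,0,0,0,1,-0.1,0,0,0,1],
  "squeeze": 80
}}

```text
t: 10.1
position: [0.5138, 0.3337, 0.0258]
orientation: [[-0.073, 0.954, 0.29], [-0.041, 0.287, -0.957], [-0.996, -0.082, 0.018]]
contact_force: [-0.1, -0.2, -5.7]
width: 0.0168
```

>>> {"fn": "move_arm", "kwargs": {
  "series": [0.1,0,0,0,0,0,0,0,0,0,-2.5,0,0,0,0,-2.5,0,0,0,0,-1,-3,-0.9,0,1,0,-3,-0.9,0,1,0,-3,-0.9,0,1,1,0,0,0,1]
}}

```text
t: 10.9
position: [0.4256, 0.3383, 0.092]
orientation: [[-0.063, 0.956, 0.287], [-0.034, 0.285, -0.958], [-0.997, -0.07, 0.014]]
contact_force: [0.2, -0.2, 0.2]
width: -0.0003
```

Run:
```python
from h import *
go(.42,.33,.005,.298); print(ctrl.state()["orientation"].round(3)[:,0])
```

```text
t 10.9 pos [0.4256 0.3383 0.092 ] alpha 0.2902 q [0.57 0.06 1.96 0.01 1.19 0.28] F [ 0.2 -0.2  0.2] w -0.0003
shift cm [ 8.74 -0.17  0.51] turn -0.008
[-0.063 -0.034 -0.997]
```

>>> {"fn": "move_arm", "kwargs": {
  "series": [3,0,0,0,1,3,0,0,0,1,2.2,0,0,0,1,0.6,0,0,0,1,0.4,0,0,0,1]
}}

```text
t: 11.4
position: [0.4245, 0.3375, 0.0019]
orientation: [[-0.053, 0.956, 0.288], [-0.029, 0.287, -0.958], [-0.998, -0.059, 0.012]]
contact_force: [-9.2, -5.0, 35.1]
width: 0.0004
```

>>> {"fn": "move_arm", "kwargs": {
  "series": [0.4,0,0,0,1,0.4,0,0,0,1,0.4,0,0,0,1]
}}

```text
t: 11.7
position: [0.4246, 0.3376, 0.0021]
orientation: [[-0.063, 0.956, 0.288], [-0.035, 0.286, -0.958], [-0.997, -0.071, 0.015]]
contact_force: [-11.3, -7.3, 21.3]
width: -0.0
```

>>> {"fn": "move_arm", "kwargs": {
  "series": [0.4,-0.7,0.3,0,1,0.4,-0.7,0.3,0,1,0.4,-0.7,0.3,0,1]
}}

```text
t: 12.0
position: [0.417, 0.3294, 0.0022]
orientation: [[-0.041, 0.957, 0.287], [-0.019, 0.286, -0.958], [-0.999, -0.045, 0.007]]
contact_force: [3.7, 3.5, 6.3]
width: -0.0002
```

Run:
```python
from h import *
go(.42,.33,.005,.298)
```

```text
t 12.0 pos [0.417  0.3294 0.0022] alpha 0.2908 q [0.56 0.15 2.04 0.01 0.99 0.27] F [3.7 3.5 6.3] w -0.0002
shift cm [-0.29  0.29  0.03] turn -0.007
```

>>> {"fn": "move_arm", "kwargs": {
  "series": [0.6,-0.8,0.3,0,1,0.6,-0.8,0.3,0,1,0.6,-0.8,0.3,0,1,0.6,-0.8,0.3,0,1,0.6,-0.8,0.3,0,1]
}}

```text
t: 12.5
position: [0.4153, 0.3267, 0.002]
orientation: [[0.031, 0.959, 0.283], [0.034, 0.282, -0.959], [-0.999, 0.039, -0.024]]
contact_force: [3.8, 8.2, 12.4]
width: 0.0
```

>>> {"fn": "move_arm", "kwargs": {
  "series": [-3,0,0,0,0,-3,0,0,0,0,-2,3.3,0.9,0,0,0,3.3,0.9,0,0,0,3,0.8,0,0]
}}

```text
t: 13.0
position: [0.5135, 0.3265, 0.0926]
orientation: [[0.035, 0.957, 0.287], [0.036, 0.285, -0.958], [-0.999, 0.044, -0.025]]
contact_force: [0.2, 0.2, -0.2]
width: 0.0424
```

Run:
```python
from h import *
go(.5167,.3338,.018,.298); print(ctrl.state()["orientation"].round(3)[:,0])
c=cap("wrist");save(c,"w5.png")
C=cloud(ld("w5"));M=(C[...,2]>.042)&(C[...,2]<.056)&(abs(C[...,0]-.517)<.06)&(abs(C[...,1]-.33)<.06)
print(M.sum(),np.median(C[M],axis=0).round(4)); (r:=cv2.minAreaRect((C[M][:,:2]*1000).astype(np.float32)));print(r)
```

```text
t 13.0 pos [0.5135 0.3265 0.0926] alpha 0.2897 q [0.47 0.13 1.89 0.02 1.07 0.17] F [ 0.2  0.2 -0.2] w 0.0424
shift cm [ 7.48  0.19 -0.42] turn -0.008
[ 0.035  0.036 -0.999]
3575 [0.5103 0.3355 0.0472]
((510.946533203125, 333.55413818359375), (18.030670166015625, 59.59235382080078), 15.873350143432617)
```

>>> {"fn": "move_arm", "kwargs": {
  "series": [2.7,-0.15,-0.2,0.013,0,2.7,-0.15,-0.2,0,0,1.7,-0.1,-0.15,0,0]
}}

```text
t: 13.35
position: [0.5243, 0.3354, 0.0307]
orientation: [[0.053, 0.962, 0.269], [0.043, 0.267, -0.963], [-0.998, 0.062, -0.028]]
contact_force: [-5.1, -1.9, 6.0]
width: 0.0427
```

Run:
```python
from h import *
go(.511,.3336,.017,.277)
```

```text
t 13.35 pos [0.5243 0.3354 0.0307] alpha 0.2712 q [0.48 0.23 1.9  0.02 0.95 0.19] F [-5.1 -1.9  6. ] w 0.0427
shift cm [ 1.29 -1.41 -0.14] turn -0.006
```

>>> {"fn": "move_arm", "kwargs": {
  "series": [-1.5,-0.7,-0.1,0,-0.3,-1.5,-0.7,-0.1,0,-0.3,0,0,0,0,-0.3]
}}

```text
t: 13.65
position: [0.5061, 0.3307, 0.0575]
orientation: [[0.046, 0.962, 0.269], [0.04, 0.267, -0.963], [-0.998, 0.055, -0.026]]
contact_force: [0.1, 0.0, 1.0]
width: 0.0555
```

Run:
```python
from h import *
c=cap("wrist");save(c,"w6.png")
go(.5110,.3336,.017,.277)
C=cloud(ld("w6"));M=(C[...,2]>.042)&(C[...,2]<.056)&(abs(C[...,0]-.517)<.06)&(abs(C[...,1]-.33)<.06)
r=cv2.minAreaRect((C[M][:,:2]*1000).astype(np.float32));print(M.sum(),r)
x,y=np.array(r[0])/1000;go(x,y,.017,.277)
```

```text
t 13.7 pos [0.5062 0.3306 0.057 ] alpha 0.2706 q [0.48 0.16 1.92 0.02 1.   0.2 ] F [0.6 0.5 0.2] w 0.0558
shift cm [ 4.03  0.33 -0.06] turn -0.006
5041 ((510.9287414550781, 333.31463623046875), (17.948585510253906, 60.147159576416016), 16.5887508392334)
t 13.7 pos [0.5062 0.3306 0.057 ] alpha 0.2706 q [0.48 0.16 1.92 0.02 1.   0.2 ] F [0.6 0.5 0.2] w 0.0558
shift cm [ 4.02  0.31 -0.03] turn -0.006
```

View pics/w6.png

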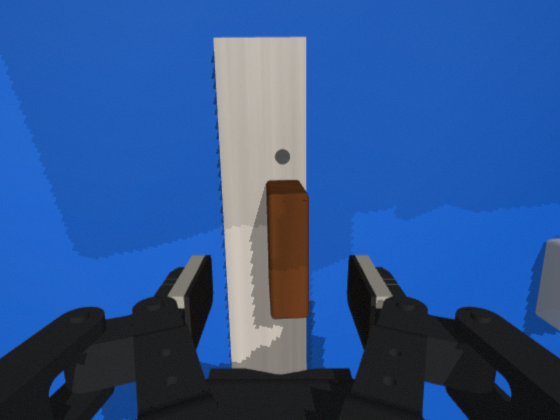

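>>> {"fn": "move_arm", "kwargs": {
  "series": [1.5,0.15,0,-0.01,-0.3,1.5,0.15,0,0,-0.3,0.9,0,0,0,-0.3,0,0,0,0,-0.3]
}}

```text
t: 14.1
position: [0.5111, 0.3327, 0.0142]
orientation: [[0.046, 0.959, 0.279], [0.039, 0.277, -0.96], [-0.998, 0.055, -0.025]]
contact_force: [0.1, -0.7, -0.3]
width: 0.0561
```

Run:
```python
from h import *
go(.5110,.3334,.017,.28)
```

```text
t 14.1 pos [0.5111 0.3327 0.0142] alpha 0.2814 q [0.48 0.23 1.93 0.02 0.93 0.19] F [ 0.1 -0.7 -0.3] w 0.0561
shift cm [-0.28  0.02 -0.08] turn 0.001
```

>>> {"fn": "move_arm", "kwargs": {
  "series": [-0.2,0,0,0,1,0,0,0,0,1,0,0,0,0,1,0,0,0,0,1,0,0,0,0,1],
  "squeeze": 80
}}

```text
t: 14.6
position: [0.5105, 0.3322, 0.0157]
orientation: [[0.043, 0.959, 0.279], [0.038, 0.277, -0.96], [-0.998, 0.052, -0.024]]
contact_force: [0.1, -0.0, -2.1]
width: 0.0167
```

>>> {"fn": "move_arm", "kwargs": {
  "series": [-2.5,0,0,0,1,-2.5,0,0,0,1,-0.1,0,0,-0.145,1,-0.1,0,0,-0.145,1,-0.1,0,0,-0.145,1,-0.1,0,0,-0.145,1,-0.1,0,0,-0.145,1,-0.1,0,0,-0.145,1,-0.1,0,0,-0.145,1,-0.1,0,0,-0.145,1]
}}

```text
t: 15.6
position: [0.4981, 0.325, 0.0631]
orientation: [[0.024, 0.088, 0.996], [0.028, 0.996, -0.089], [-0.999, 0.03, 0.021]]
contact_force: [0.6, -0.2, -5.2]
width: 0.017
```

Run:
```python
from h import *
go(.5110,.3334,.06,3.068);print(ctrl.state()["orientation"].round(3)[:,0])
```

```text
t 15.6 pos [0.4981 0.325  0.0631] alpha 1.4822 q [ 0.48  0.15  1.93  0.02  1.03 -1.01] F [ 0.6 -0.2 -5.2] w 0.017
shift cm [0.36 0.94 1.21] turn -1.586
[ 0.024  0.028 -0.999]
```

>>> {"fn": "move_arm", "kwargs": {
  "series": [-0.1,0,0,-0.148,1,-0.1,0,0,-0.148,1,-0.1,0,0,-0.148,1,-0.1,0,0,-0.148,1,-0.1,0,0,-0.148,1,-0.1,0,0,-0.148,1,-0.1,0,0,-0.148,1,-0.1,0,0,-0.148,1,-0.1,0,0,-0.148,1,-0.1,0,0,-0.148,1]
}}

```text
t: 16.6
position: [0.4867, 0.3193, 0.0594]
orientation: [[0.002, -0.987, 0.159], [0.017, 0.159, 0.987], [-1.0, 0.001, 0.017]]
contact_force: [0.3, 0.1, -5.1]
width: 0.0173
```

Run:
```python
from h import *
go(.5110,.3334,.018,3.068);print(ctrl.state()["orientation"].round(3)[:,0])
```

```text
t 16.6 pos [0.4867 0.3193 0.0594] alpha 2.9818 q [ 0.48  0.14  1.94  0.02  1.05 -2.51] F [ 0.3  0.1 -5.1] w 0.0173
shift cm [ 4.17 -2.18  1.7 ] turn -0.086
[ 0.002  0.017 -1.   ]
```

>>> {"fn": "move_arm", "kwargs": {
  "series": [1.5,0,0,-0.08,1,1.3,0,0,0,1,0.6,0,0,0,1,0.4,0,0,0,1,0.3,0,0,0,1]
}}

```text
t: 17.1
position: [0.4854, 0.3197, 0.0152]
orientation: [[-0.0, -0.997, 0.079], [0.016, 0.079, 0.997], [-1.0, 0.001, 0.016]]
contact_force: [-0.8, 2.6, 7.0]
width: 0.0168
```

>>> {"fn": "move_arm", "kwargs": {
  "series": [0,0,0,0,0.3,0,0,0,0,0,0,0,0,0,0,-2.5,0,0,0,0,-3,0,0,0,0,-3,0,0,0.148,0,-1,0,0,0.148,0,0,0,0,0.148,0,0,0,0,0.148,0,0,0,0,0.148,0]
}}

```text
t: 18.1
position: [0.4903, 0.3202, 0.1229]
orientation: [[0.014, -0.671, 0.741], [0.023, 0.741, 0.671], [-1.0, 0.008, 0.026]]
contact_force: [-0.0, 0.7, -0.0]
width: 0.0426
```

>>> {"fn": "move_arm", "kwargs": {
  "series": [-0.1,0,0,0.15,0,-0.1,0,0,0.15,0,-0.1,0,0,0.15,0,-0.1,0,0,0.15,0,-0.1,0,0,0.15,0,-0.1,0,0,0.15,0,-0.1,0,0,0.15,0,-0.1,0,0,0.15,0,-0.1,0,0,0.15,0,-0.1,0,0,0.15,0]
}}

```text
t: 19.1
position: [0.4938, 0.3211, 0.1415]
orientation: [[0.026, 0.691, 0.722], [0.03, 0.721, -0.692], [-0.999, 0.04, -0.002]]
contact_force: [-0.3, -0.0, -0.2]
width: 0.0429
```

Run:
```python
from h import *
go(.485,.32,.06,-.072);print(ctrl.state()["orientation"].round(3)[:,0])
```

```text
t 19.1 pos [0.4938 0.3211 0.1415] alpha 0.8067 q [ 0.48  0.04  1.9   0.02  1.17 -0.33] F [-0.3 -0.  -0.2] w 0.0429
shift cm [ 8.12 -1.01 -0.54] turn 0.879
[ 0.026  0.03  -0.999]
```

>>> {"fn": "move_arm", "kwargs": {
  "series": [0,0,0,0.147,0,0,0,0,0.147,0,0,0,0,0.147,0,0,0,0,0.147,0,0,0,0,0.147,0,0,0,0,0.147,0,0,0,0,0,0]
}}

```text
t: 19.8
position: [0.4963, 0.3219, 0.1473]
orientation: [[0.035, 0.995, -0.093], [0.035, -0.094, -0.995], [-0.999, 0.031, -0.038]]
contact_force: [-0.0, -0.2, -0.4]
width: 0.0429
```

Run:
```python
from h import *
c=cap("wrist");save(c,"w7.png")
C=cloud(ld("w7"));M=(C[...,2]>.042)&(C[...,2]<.056)&(abs(C[...,0]-.487)<.06)&(abs(C[...,1]-.32)<.06)
r=cv2.minAreaRect((C[M][:,:2]*1000).astype(np.float32));print(M.sum(),r)
x,y=np.array(r[0])/1000;go(x,y,.017,-.072);print(ctrl.state()["orientation"].round(3)[:,0])
```

```text
2188 ((485.8934020996094, 317.302734375), (59.84535217285156, 17.958255767822266), 85.55731964111328)
t 19.85 pos [0.4964 0.3219 0.1473] alpha -0.0917 q [0.48 0.03 1.89 0.02 1.17 0.56] F [-0.6 -0.3  0.2] w 0.0428
shift cm [12.97 -1.41  1.04] turn -0.02
[ 0.035  0.035 -0.999]
```

View pics/w7.png

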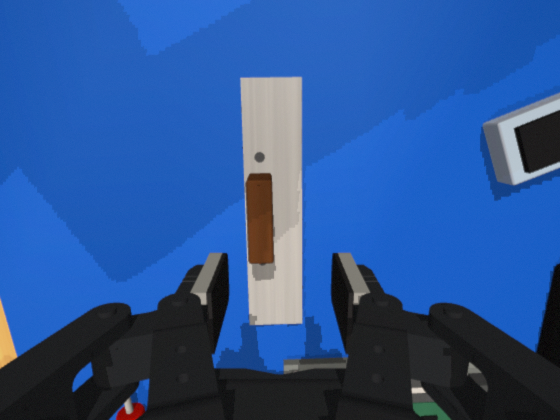

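>>> {"fn": "move_arm", "kwargs": {
  "series": [2.8,-0.3,0.22,-0.014,-0.3,2.8,-0.3,0.22,0,-0.3,2.8,-0.3,0.22,0,-0.3,0,0,0,0,-0.3]
}}

```text
t: 20.25
position: [0.4922, 0.3201, 0.0644]
orientation: [[0.042, 0.997, -0.063], [0.038, -0.065, -0.997], [-0.998, 0.039, -0.041]]
contact_force: [-0.5, -0.4, -0.3]
width: 0.0553
```

Run:
```python
from h import *
c=cap("wrist");save(c,"w8.png")
C=cloud(ld("w8"));M=(C[...,2]>.042)&(C[...,2]<.056)&(abs(C[...,0]-.487)<.06)&(abs(C[...,1]-.32)<.06)
r=cv2.minAreaRect((C[M][:,:2]*1000).astype(np.float32));print(M.sum(),r)
go(.4857,.3173,.0165,-.0775);print(ctrl.state()["orientation"].round(3)[:,0])
c=ld("w7")
R,t=fit(MB,[ray(c,u,v,.008)[:2] for u,v in [(302,324),(249,325),(241,78),(302,77)]]);print("grip",R@[-.01,0]+t)
```

```text
4645 ((486.0392761230469, 317.27099609375), (60.14825439453125, 18.06647491455078), 85.7998046875)
t 20.3 pos [0.4939 0.321  0.067 ] alpha -0.0657 q [0.48 0.11 1.95 0.02 1.01 0.53] F [-0.3  0.6 -0.5] w 0.0558
shift cm [ 4.99 -1.01  0.64] turn 0.012
[ 0.046  0.04  -0.998]
yaw 3.0608 t [0.4962 0.316 ] res mm [[-44.9, 3.7], [44.9, -4.0], [44.7, -3.4], [-44.7, 3.6]]
grip [0.50617832 0.315186  ]
```

>>> {"fn": "move_arm", "kwargs": {
  "series": [1.8,-0.35,0.22,0.012,-0.3,1.8,-0.35,0.22,0,-0.3,1.2,-0.3,0.2,0,-0.3,0,0,0,0,-0.3]
}}

```text
t: 20.7
position: [0.4916, 0.3203, 0.0258]
orientation: [[0.058, 0.996, -0.07], [0.047, -0.073, -0.996], [-0.997, 0.054, -0.051]]
contact_force: [-0.6, -0.5, -0.9]
width: 0.0551
```

Run:
```python
from h import *
go(.4857,.3173,.0165,-.0765);print(ctrl.state()["orientation"].round(3)[:,0])
c=ld("w7")
R,t=fit(MB,[ray(c,u,v,.008)[:2] for u,v in [(302,77),(241,78),(249,325),(302,324)]]);print("grip",R@[-.01,0]+t)
```

```text
t 20.7 pos [0.4916 0.3203 0.0258] alpha -0.0733 q [0.48 0.16 1.99 0.02 0.92 0.54] F [-0.6 -0.5 -0.9] w 0.0551
shift cm [ 0.88 -0.62  0.39] turn 0.003
[ 0.058  0.047 -0.997]
yaw -0.0809 t [0.4962 0.316 ] res mm [[0.2, -0.1], [-0.1, 0.3], [0.1, -0.3], [-0.1, 0.1]]
grip [0.48624368 0.31680165]
```

>>> {"fn": "move_arm", "kwargs": {
  "series": [0.6,-0.4,0.2,0,-0.3,0.5,-0.3,0.2,0,-0.3,0.2,-0.1,0.1,0,1,0.2,0,0,0,1,0.1,0,0,0,1,0,0,0,0,1,0,0,0,0,1],
  "squeeze": 80
}}

```text
t: 21.4
position: [0.4857, 0.3181, 0.0136]
orientation: [[0.061, 0.996, -0.07], [0.05, -0.073, -0.996], [-0.997, 0.057, -0.054]]
contact_force: [0.1, 0.7, -1.3]
width: 0.0171
```

Run:
```python
from h import *
go(.4857,.3173,.0165,-.0765);print(ctrl.state()["orientation"].round(3)[:,0])
c=cap("wrist");save(c,"w9.png")
```

```text
t 21.4 pos [0.4857 0.3181 0.0136] alpha -0.073 q [0.48 0.17 2.01 0.02 0.89 0.54] F [ 0.1  0.7 -1.3] w 0.0171
shift cm [-0.3   0.02  0.07] turn 0.004
[ 0.061  0.05  -0.997]
```

>>> {"fn": "move_arm", "kwargs": {
  "series": [-2,0,0,0,1,-2.5,0,0,0,1,-0.2,0.6,3.5,0,1,-0.2,0.6,3.5,0,1,-0.2,0.6,3.5,0,1,-0.2,0.6,3.5,0,1,-0.2,0.6,3.5,0,1,-0.2,0.6,3.5,0,1,0,0.3,1.5,0,1,0,0,0,0,1]
}}

```text
t: 22.45
position: [0.4966, 0.0777, 0.0501]
orientation: [[0.041, 0.997, -0.066], [0.042, -0.068, -0.997], [-0.998, 0.038, -0.045]]
contact_force: [0.4, 0.2, -5.1]
width: 0.017
```

Run:
```python
from h import *
c=cap("wrist");save(c,"w10.png")
go(.5086,.0699,.045,-.0665);print(ctrl.state()["orientation"].round(3)[:,0])
```

```text
t 22.5 pos [0.4963 0.0786 0.0499] alpha -0.0672 q [ 0.03 -0.04  2.15  0.05  0.99  0.07] F [-0.9 -0.2 -5.2] w 0.0172
shift cm [0.51 1.26 0.81] turn -0.001
[ 0.041  0.043 -0.998]
```

View pics/w10.png

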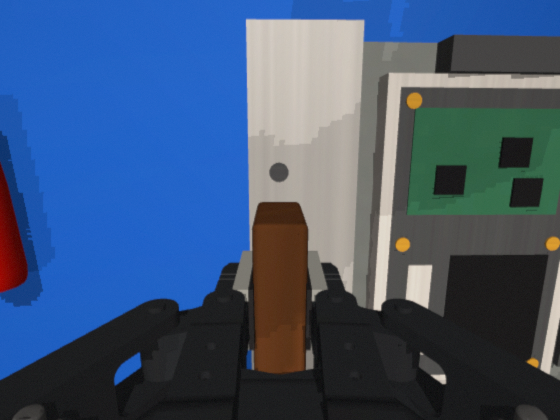

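```bash
cat >> h.py <<'E'
def edges(name,bz,rows=(80,240)):
    "working edge of blade & shell free edge as world lines, per image row by colour-free depth threshold"
    c=ld(name);C=cloud(c);B=[];S=[]
    for v in range(*rows,4):
        z=C[v,:,2];u=np.arange(560)
        b=u[(abs(z-bz)<.007)&(u<385)&(u>200)]
        if len(b): B.append(ray(c,b.max()+.5,v,bz)[:2])
        s=u[(abs(z-.024)<.005)&(u>(b.max() if len(b) else 300))]
        if len(s): S.append(ray(c,s.min()-.5,v,.024)[:2])
    for n,P in (("blade",B),("shell",S)):
        P=np.array(P);k=np.polyfit(P[:,1],P[:,0],1);r=P[:,0]-np.polyval(k,P[:,1]);ok=abs(r)<2*r.std()+1e-4
        k=np.polyfit(P[ok,1],P[ok,0],1);yaw=-np.arctan(k[0])
        print(n,len(P),"yaw",yaw.round(4),"x at y=.07:",np.polyval(k,.07).round(4),"rms mm",(1000*(P[ok,0]-np.polyval(k,P[ok,1])).std()).round(2),"y",P[:,1].min().round(3),P[:,1].max().round(3))
E
python3 - <<'E'
from h import *
C=cloud(ld("w10"))
for v,u in [(40,260),(40,350),(200,340),(200,260),(120,380),(200,383),(240,365)]: print(v,u,C[v,u].round(4))
edges("w10",.044)
E
```

```text
40 260 [0.4964 0.1696 0.0437]
40 350 [0.5311 0.1676 0.0431]
200 340 [0.5248 0.1053 0.0453]
200 260 [0.4915 0.1075 0.0435]
120 380 [0.5511 0.1368 0.0153]
200 383 [0.55   0.0991 0.0228]
240 365 [0.5442 0.0754 0.0101]
blade 40 yaw -0.0655 x at y=.07: 0.5295 rms mm 0.12 y 0.089 0.153
shell 40 yaw -0.0684 x at y=.07: 0.5449 rms mm 0.26 y 0.082 0.154
```

>>> {"fn": "move_arm", "kwargs": {
  "series": [0.9,0.3,0.3,0.003,1,0.8,0.3,0.3,0,1,0.6,0.2,0.2,0,1,0,0,0,0,1]
}}

```text
t: 22.9
position: [0.5036, 0.073, 0.0229]
orientation: [[0.037, 0.997, -0.065], [0.043, -0.067, -0.997], [-0.998, 0.034, -0.046]]
contact_force: [-1.3, -0.7, -5.0]
width: 0.0174
```

Run:
```python
from h import *
c=cap("wrist");save(c,"w11.png")
go(.5086,.0699,.0216,-.069);print(ctrl.state()["orientation"].round(3)[:,0])
edges("w11",ctrl.state()["position"][2]-.0056,(40,200))
```

```text
t 22.95 pos [0.5037 0.0731 0.0233] alpha -0.0671 q [0.02 0.02 2.14 0.05 0.94 0.05] F [ 0.1 -0.3 -5.8] w 0.017
shift cm [0.17 0.51 0.29] turn 0.002
[ 0.038  0.044 -0.998]
blade 40 yaw -0.0042 x at y=.07: 0.5504 rms mm 0.0 y 0.101 0.162
shell 40 yaw -0.0511 x at y=.07: 0.5463 rms mm 0.35 y 0.102 0.159
```

>>> {"fn": "move_arm", "kwargs": {
  "series": [0.25,0.2,0,0.002,1,0.1,0.3,0,0,1,0,0,0,0,1]
}}

```text
t: 23.25
position: [0.51, 0.0739, 0.0222]
orientation: [[0.037, 0.997, -0.065], [0.044, -0.067, -0.997], [-0.998, 0.034, -0.047]]
contact_force: [0.6, 0.2, -5.1]
width: 0.0174
```

Run:
```python
from h import *
c=cap("wrist");save(c,"w12.png")
go(.5086,.0699,.0216,-.069);print(ctrl.state()["orientation"].round(3)[:,0])
f=c["frame"][0:240,300:440,::-1];cv2.imwrite("pics/w12c.png",np.hstack([cv2.resize(f[a:a+120],None,fx=5,fy=5,interpolation=cv2.INTER_CUBIC)[:, :395] if 0 else cv2.resize(f[a:a+120,20:100],None,fx=4.9,fy=4.9,interpolation=cv2.INTER_CUBIC) for a in (0,120)]))
```

```text
t 23.3 pos [0.51   0.0738 0.0222] alpha -0.0673 q [0.02 0.04 2.13 0.05 0.94 0.05] F [ 0.3 -0.1 -4.7] w 0.0171
shift cm [ 0.03 -0.11  0.4 ] turn 0.002
[ 0.038  0.044 -0.998]
```

View pics/w12c.png

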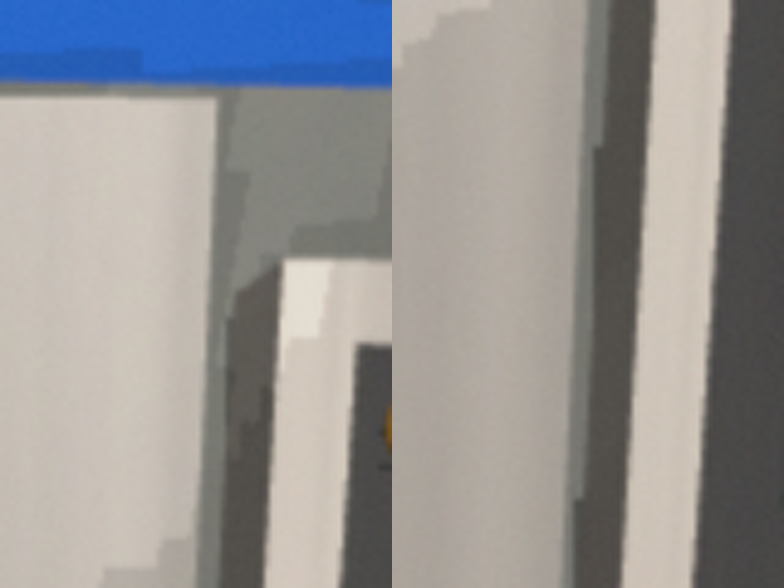

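>>> {"fn": "move_arm", "kwargs": {
  "series": [0.15,0.1,0,0.008,1,0.05,0.15,0,0,1,0,0.15,0,0,1]
}}

```text
t: 23.6
position: [0.5133, 0.074, 0.0218]
orientation: [[0.034, 0.997, -0.073], [0.045, -0.074, -0.996], [-0.998, 0.031, -0.047]]
contact_force: [-0.7, 0.2, -2.8]
width: 0.017
```

>>> {"fn": "move_arm", "kwargs": {
  "series": [0,0.15,0,0,1]
}}

```text
t: 23.7
position: [0.5143, 0.0739, 0.0217]
orientation: [[0.033, 0.997, -0.073], [0.045, -0.074, -0.996], [-0.998, 0.029, -0.047]]
contact_force: [-4.9, 0.2, 0.2]
width: 0.0174
```

>>> {"fn": "move_arm", "kwargs": {
  "series": [0,0.2,0,0,1,0,0.2,0,0,1]
}}

```text
t: 23.9
position: [0.5154, 0.0739, 0.0214]
orientation: [[0.024, 0.997, -0.073], [0.045, -0.074, -0.996], [-0.999, 0.02, -0.047]]
contact_force: [-12.3, -1.8, 9.2]
width: 0.0172
```

Run:
```python
from h import *
c=cap("wrist");save(c,"w13.png")
go(.5086,.0699,.0216,-.069);print(ctrl.state()["torque"].round(2))
f=c["frame"][0:240,300:440,::-1];cv2.imwrite("pics/w13c.png",np.hstack([cv2.resize(f[a:a+120,20:100],None,fx=4.9,fy=4.9,interpolation=cv2.INTER_CUBIC) for a in (0,120)]))
```

```text
t 23.95 pos [0.5154 0.0739 0.0214] alpha -0.0743 q [0.02 0.06 2.11 0.06 0.95 0.06] F [-10.3  -1.    7. ] w 0.0169
shift cm [-0.06 -0.65  0.44] turn -0.005
[0.44 1.88 0.23]
```

View pics/w13c.png

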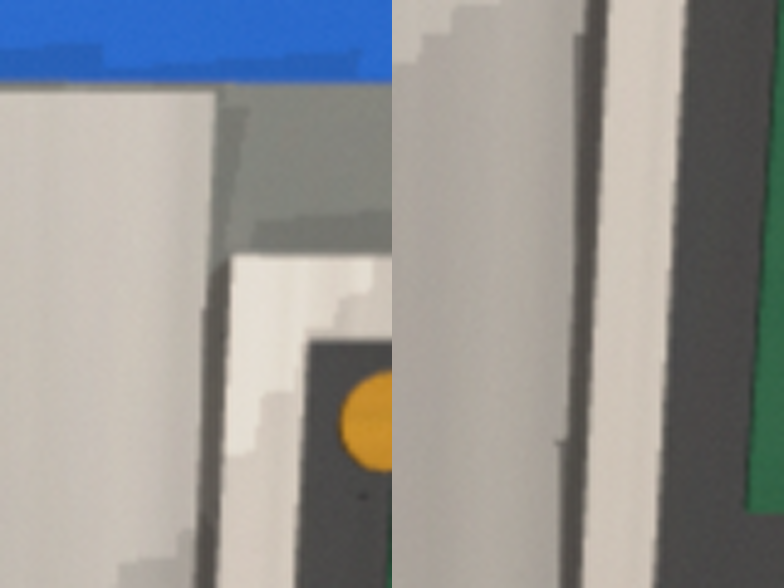

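>>> {"fn": "move_arm", "kwargs": {
  "series": [0,0,0,0,1,0,0,0,0,1],
  "squeeze": 20
}}

```text
t: 24.15
position: [0.5153, 0.0739, 0.0215]
orientation: [[0.023, 0.997, -0.073], [0.046, -0.074, -0.996], [-0.999, 0.019, -0.047]]
contact_force: [-3.3, 0.3, 0.4]
width: 0.0172
```

>>> {"fn": "move_arm", "kwargs": {
  "series": [0,0,0,0,0.45,0,0,0,0,0.45]
}}

```text
t: 24.35
position: [0.5178, 0.0737, 0.0225]
orientation: [[0.029, 0.997, -0.074], [0.045, -0.075, -0.996], [-0.999, 0.025, -0.047]]
contact_force: [-0.4, 0.8, -1.1]
width: 0.0237
```

Run:
```python
from h import *
c=cap("wrist");save(c,"w14.png")
go(.5086,.0699,.0216,-.069)
f=c["frame"][0:240,300:440,::-1];cv2.imwrite("pics/w14c.png",np.hstack([cv2.resize(f[a:a+120,20:100],None,fx=4.9,fy=4.9,interpolation=cv2.INTER_CUBIC) for a in (0,120)]))
```

```text
t 24.4 pos [0.5176 0.0737 0.0225] alpha -0.075 q [0.02 0.06 2.11 0.05 0.95 0.06] F [-0.4 -0.1 -0.5] w 0.0238
shift cm [ 0.04 -0.87  0.45] turn -0.006
```

View pics/w14c.png

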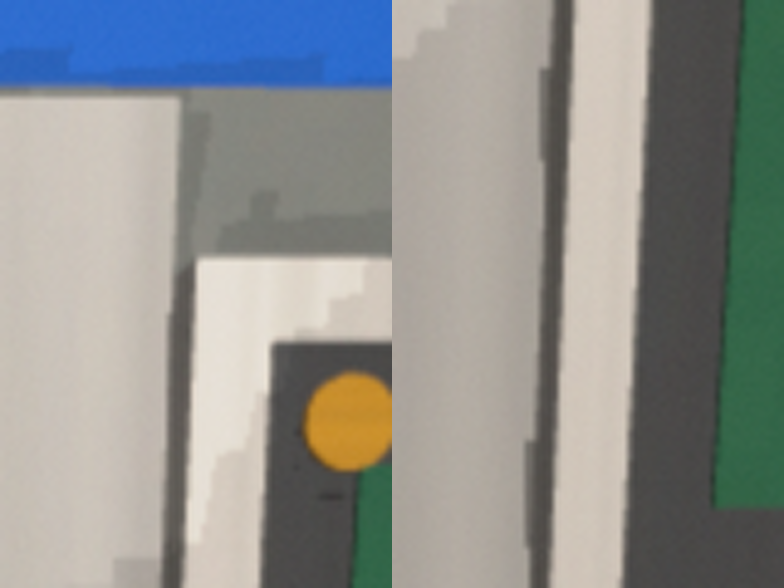

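>>> {"fn": "move_arm", "kwargs": {
  "series": [0,-0.15,0,0,0,0,-0.1,0,0,0,0,0,0,0,0,-2,0,0,0,0,-3,0,0,0,0,-3.5,0,0,0,0,-3.5,-1,0,0,0,-3.5,-2,0,0,0,-3,-3,0,0,0,0,0,0,0,0]
}}

```text
t: 25.4
position: [0.4492, 0.0696, 0.2141]
orientation: [[0.034, 0.997, -0.074], [0.044, -0.076, -0.996], [-0.998, 0.03, -0.047]]
contact_force: [0.2, 0.1, 0.1]
width: 0.043
```

Run:
```python
from h import *
c=cap("wrist");save(c,"w15.png");go(.5,.07,.2,-.07)
c=ld("w15");C=cloud(c)
# block & blade & shell
M=(C[...,2]>.05)&(C[...,2]<.064)&(abs(C[...,0]-.515)<.05)&(abs(C[...,1]-.07)<.06)
r=cv2.minAreaRect((C[M][:,:2]*1000).astype(np.float32));print("grip",M.sum(),r)
M=(C[...,2]>.013)&(C[...,2]<.0195)&(C[...,0]>.46)&(C[...,0]<.56)&(C[...,1]>-.08)&(C[...,1]<.2);print("blade z",np.median(C[M][:,2]).round(4),C[M][:,1].min().round(3),C[M][:,1].max().round(3))
g=cv2.cvtColor(c["frame"],cv2.COLOR_RGB2GRAY)
# print grey profile across boundary on several rows
from numpy import polyfit
for y in [.14,.12,.10,.06,.02,-.01]:
    # project expected blade edge (x ~.547-.07*(y...)) to pixel
    x=.5449-.0*0+ (y-.07)*.07
    p=np.linalg.inv(c["W"])@np.array([x,y,.016,1]);u=int(p[0]/p[2]*c["f"]+c["cx"]);v=int(p[1]/p[2]*c["f"]+c["cy"])
    if 0<=v<420: print(y,(u,v),g[v,u-8:u+12].tolist(), (C[v,u-8:u+12,2]*1000).round(0).astype(int).tolist())
```

```text
t 25.45 pos [0.4495 0.0695 0.2121] alpha -0.0762 q [ 0.01 -0.34  2.11  0.05  1.34  0.07] F [0.1 0.3 0.5] w 0.0427
shift cm [ 1.37  5.   -0.37] turn -0.006
grip 1522 ((515.3973999023438, 73.42581939697266), (59.09197235107422, 18.60067367553711), 85.5340347290039)
blade z 0.0154 -0.025 0.173
0.14 (376, 107) [192, 193, 194, 195, 197, 198, 197, 195, 193, 189, 186, 182, 148, 107, 112, 193, 221, 225, 225, 223] [16, 16, 15, 15, 14, 16, 17, 15, 16, 15, 15, 15, 14, 18, 23, 23, 24, 24, 22, 23]
0.12 (375, 129) [183, 186, 189, 194, 197, 197, 198, 197, 194, 189, 186, 179, 122, 97, 123, 213, 224, 226, 225, 223] [14, 14, 16, 15, 15, 14, 15, 14, 15, 16, 17, 16, 16, 19, 22, 24, 24, 23, 22, 24]
0.1 (374, 151) [170, 171, 173, 175, 176, 176, 176, 173, 172, 175, 182, 178, 119, 100, 136, 212, 224, 224, 223, 223] [16, 15, 14, 16, 16, 15, 17, 16, 14, 15, 17, 15, 14, 20, 23, 24, 24, 23, 23, 24]
0.06 (372, 194) [169, 171, 172, 174, 175, 175, 176, 177, 188, 189, 183, 133, 100, 107, 182, 217, 221, 222, 222, 219] [15, 15, 16, 16, 15, 16, 15, 15, 17, 16, 16, 15, 18, 21, 23, 24, 23, 24, 24, 23]
0.02 (370, 234) [188, 189, 190, 192, 191, 191, 193, 192, 192, 189, 181, 128, 99, 114, 204, 219, 221, 221, 220, 216] [16, 15, 15, 15, 15, 14, 16, 15, 15, 16, 14, 15, 18, 20, 24, 23, 23, 23, 24, 22]
-0.01 (368, 263) [177, 176, 178, 178, 184, 185, 190, 191, 191, 189, 187, 179, 119, 98, 107, 112, 130, 134, 136, 133] [15, 16, 16, 16, 14, 16, 15, 15, 15, 14, 15, 16, 8, 9, 9, 10, 9, 9, 9, 11]
```

Run:
```python
from h import *
c=ld("w15");C=cloud(c);g=cv2.cvtColor(c["frame"],cv2.COLOR_RGB2GRAY).astype(float);Wi=np.linalg.inv(c["W"]);B=[];S=[]
for y in np.arange(.002,.15,.004):
    x=.547+(y-.07)*.07;p=Wi@np.array([x,y,.018,1]);u=int(p[0]/p[2]*c["f"]+c["cx"]);v=int(p[1]/p[2]*c["f"]+c["cy"])
    w=g[v,u-6:u+9];k=w.argmin()
    def cross(side):
        j=k
        while (w[j]<148): j+=side
        return u-6+j-side*(w[j]-148)/(w[j]-w[j-side])
    try:B.append(ray(c,cross(-1),v,.016)[:2]);S.append(ray(c,cross(1),v,.024)[:2])
    except IndexError: pass
B,S=np.array(B),np.array(S)
for n,P in(("blade",B),("shell",S)):
    k=np.polyfit(P[:,1],P[:,0],1);print(n,len(P),"yaw",-np.arctan(k[0]).round(4),[np.polyval(k,y).round(4) for y in (-.006,.073,.153)])
t0=ld("top0");n=cap("top");save(n,"top1.png");d=np.abs(n["frame"].astype(int)-t0["frame"]).sum(2)>90
d=cv2.morphologyEx(d.astype(np.uint8),cv2.MORPH_OPEN,np.ones((3,3)));_,_,st,_=cv2.connectedComponentsWithStats(d);print([s.tolist() for s in st[1:] if s[4]>15])
```

```text
blade 37 yaw -0.0738 [np.float64(0.5419), np.float64(0.5477), np.float64(0.5536)]
shell 37 yaw -0.0722 [np.float64(0.542), np.float64(0.5477), np.float64(0.5535)]
[[272, 181, 11, 24, 131], [216, 182, 4, 18, 54], [222, 182, 3, 9, 27], [249, 183, 5, 18, 68], [299, 187, 5, 4, 20], [228, 189, 4, 4, 16], [240, 188, 5, 4, 20], [281, 188, 6, 19, 72], [289, 190, 9, 18, 135], [306, 191, 10, 18, 154], [221, 192, 3, 11, 33], [317, 196, 4, 10, 30], [232, 200, 4, 5, 19], [237, 201, 4, 5, 19], [215, 202, 3, 7, 21], [201, 204, 186, 216, 17769], [250, 205, 6, 5, 29], [269, 206, 8, 6, 42], [110, 213, 79, 39, 1414], [384, 255, 5, 6, 26], [376, 266, 41, 8, 224], [378, 325, 59, 27, 1411], [440, 351, 120, 69, 6479], [389, 391, 70, 29, 1801], [377, 413, 9, 7, 37]]
```

Run:
```python
from h import *
a,b=ld("top0"),ld("top1")
for n,(u,v) in dict(short=(385,263),tab=(300,196)).items(): print(n,cloud(a)[v,u].round(3),cloud(b)[v,u].round(3))
C=cloud(b);M=(C[...,2]>.06)&(C[...,2]<.085)&(abs(C[...,0]-.595)<.04)&(abs(C[...,1]+.05)<.06);th=-.072
R=np.array([[np.cos(th),-np.sin(th)],[np.sin(th),np.cos(th)]]);print("tab fixture mm",(R.T@(np.median(C[M][:,:2],axis=0)-[.5764,.055])*1000).round(1))
print(ctrl.state()["contact_force"].round(1));print(ctrl.job_done())
```

```text
short [ 0.423 -0.29   0.01 ] [ 0.423 -0.289  0.012]
tab [ 0.592 -0.062  0.075] [ 0.603 -0.067  0.011]
tab fixture mm [ 24.1 -85.1]
[ 0.8 -0.1 -0. ]
the job is handed in; nothing more can be done
None
```

The job is handed in at about 25.5 s of the 53 s allowed. I pinched the tab and slid the jaw home until the latch snapped. I then turned the long straightedge around, laid it flat on the plate against the shell's free long edge, and let go.

**How the turn went:** The wrist could not make the half turn in one grasp, so I set the straightedge down once on the mat at the left and re-gripped it. I also pressed the shut fingertips on bare mat to take out a small tool tilt. That peaked at about 35 N on the fingers.

**Last checks:**
- **Jaw and shell:** After the push, the wrist camera put the tab at fixture y ≈ -88 mm (home is -89) and the shell at y ≈ 19.9 mm. The final, coarser top view gave the tab at about -85 mm. That differs by 3 mm, but it is a depth median taken at steep perspective.
- **Flush fit:** After release, the blade's working edge and the shell's edge agree to about 0.1 mm at both ends and the middle. The yaws are -0.074 and -0.072 rad, and no plate shows between them.
- **Coverage:** The blade runs from y = -0.025 to 0.173 m in the world. That covers the shell's whole edge, about -0.006 to 0.153 m.
- **Contact:** The gripper was open and clear at z ≈ 0.21 m, with no contact force.
- **Bystanders:** The before-and-after top pictures show changes at the fixture, at the straightedge's old place and around the arm. There were also small ones at the short straightedge, which I put down to shadow: the one point I compared there agreed to about 2 mm. I did not measure the other bystanders individually.

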